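# Sweep the used tasting paddles down the counter's waste chute

## Task

Three used bamboo tasting paddles lie on the quartz counter on either side of the open waste chute. Sweep all three along the counter with the fingertips and over the chute's edge, so that they drop down it; slide them only, do not pick them up. Leave the glass cup, the pan lid, the jar and the scoops where they are.

Things in the scene. Friction and masses are not known exactly. Their poses are not given: they have to be found in the camera images.
- counter: speckled quartz counter, top at z = 0, with the open waste chute cut through it. Origin: centre of the chute's mouth, level with the top; x away from the robot, y to its left. Mouth 160 mm (x) by 130 mm (y), in a flush steel collar 12 mm wide (no step); upright walls, 150 mm deep to the bin; fixed equipment up to 215 mm tall stands 180 mm beyond the origin, and 370 mm to its sides
- paddle_a: used bamboo tasting paddle, flat on the counter: 95 mm long, 6 mm thick, ends rounded; handle 12 mm wide, the last 37 mm a head 18 mm wide; 12 g. Origin on its underside at the balance point, 42 mm from the head's end; x along it to the head, z up. Turns if pushed off its balance point. Starts left of the chute
- paddle_b: used bamboo tasting paddle, flat on the counter: 95 mm long, 6 mm thick, ends rounded; handle 12 mm wide, the last 37 mm a head 18 mm wide; 12 g. Origin on its underside at the balance point, 42 mm from the head's end; x along it to the head, z up. Turns if pushed off its balance point. Starts right of the chute
- paddle_c: used bamboo tasting paddle, flat on the counter: 95 mm long, 6 mm thick, ends rounded; handle 12 mm wide, the last 37 mm a head 18 mm wide; 12 g. Origin on its underside at the balance point, 42 mm from the head's end; x along it to the head, z up. Turns if pushed off its balance point. Starts farther out, left or right of the chute, behind one of the other two
- glass_cup: frosted glass cup standing upright, mouth 76 mm across, 65 mm tall; bystander, stays where it is. Origin under its centre
- pan_lid: white porcelain pan lid lying flat, 110 mm across, 43 mm tall with its knob; bystander. Origin under its centre
- topping_jar: closed glass jar, 64 mm across, 68 mm tall; bystander. Origin under its centre
- scoop_0: one of a row of three matte steel spatula scoops lying beyond the chute, 212 mm long along its x, flat blade 58 mm wide at +x, handle 20 mm thick towards the robot; bystander. Origin under the end of the handle
- scoop_1: one of a row of three matte steel spatula scoops lying beyond the chute, 212 mm long along its x, flat blade 58 mm wide at +x, handle 20 mm thick towards the robot; bystander. Origin under the end of the handle
- scoop_2: one of a row of three matte steel spatula scoops lying beyond the chute, 212 mm long along its x, flat blade 58 mm wide at +x, handle 20 mm thick towards the robot; bystander. Origin under the end of the handle

How it is judged:
By the outcome, as a careful person would: the job done as asked, in the order asked, and still so for the second after the job is handed in, with the robot touching nothing.
It also fails if it takes over 53 s, if anything falls off the work surface, if the arm or the gripper's body presses on something with over 40 N, if the wrist force passes 120 N, or if a joint passes its speed limit or range.

## Robot

A 6-joint arm with a two-finger parallel gripper is mounted at the origin on the work surface. World frame = base frame: x ahead of the robot, y to its left, z up, the work surface at z = 0. Lengths are in mm, angles in degrees, forces in N, time in s.
With the tool pointing down it reaches from about 300 to 850 mm from the base axis. Payload 4.2 kg.
Tool frame: the origin (TCP) lies on the centre line of the jaws, within the pads' length; the fingertips stand 14 mm ahead of it and the grasp point (between the pads) lies 5 mm behind it (env.finger_overhang is the z of the fingertips in the tool frame, in mm); z points along the fingers, y is the line along which they close (so a half turn about z gives the same grasp; the last joint's range is limited). The gripper opens to 91 mm and grips with 3 to 60 N. Pads are 32 mm wide; open, the fingers measure 118 mm over their backs; the gripper's body (76 mm by 178 mm) begins 60 mm behind the grasp point.
Start: joints at [65.776, 18.312, 89.639, -0, 72.044, -1.146], TCP at [225.401, 528.995, 227.976] pointing down, gripper open.
Joint ranges: [-177.97, 177.97], [-48.28, 115.42], [12.27, 149.76], [-77.06, 257.06], [2.81, 150.46], [-146.56, 146.56]. Speed limits (degrees/s): [147.25, 147.25, 180, 180, 180, 180].

## Interface

Orientations are given as [roll, pitch, yaw] about the fixed x, y, z axes, in that order (R = Rz(yaw) Ry(pitch) Rx(roll)).
In Python, from workcell import sensors, viewer, env gives the robot as it stands. The module is installed in compiled form; this text tells all that it offers.
- The arm moves only by the tool step_arm, never from a script. Its argument "plan" is one flat list of numbers, 6 for each row, row after row: the shift along the tool's x, y, z in cm, then the turn, a rotation vector about the tool's x, y, z in rad. In form: [x, y, z, wx, wy, wz, x, y, z, wx, wy, wz, ...]. A call has 1 to 5 rows; each row shifts and turns the commanded pose from where the row before left it, along the tool's axes as they then stand; what a row does not reach is not made up. A row lasts 1/12 s, in which the tool goes at most 41.7 mm and 7.16 degrees, less where a joint would pass 70% of its speed; a pose out of reach is approached as far as the arm can. A call is refused whole if a number of a shift passes 4.17 or a number of a turn 0.125, either way. A call with a gripper value outside its range is refused whole. "hand" is the finger opening in cm, from 0 to 9.12, set as the call begins (left out, the last holds). The fingers move at their own pace and stop on an object; "newtons" is the grip in N (left out, the last holds). Time passes only in rows, so rows that do not move let the fingers close. It gives the time, the measured TCP pose, the force, the opening and the grip force at its end, in the units of the state.
- sensors.state(): the state, without advancing time (a new reading comes with each control period).
- viewer.grab_frame(name): name is "side" or "top"; returns a dict with "img" (420x560x3 uint8, red, green, blue), "fx", "fy", "cx", "cy" (pixels), "k1" (the pictures are not rectified: a ray, as slopes to the right and down, at radius r is drawn at 1 + k1 r^2 times it, then the intrinsics apply), "position" and "attitude" of the camera in the world. Camera axes: x right, y down, z forward; pixel columns grow to the right and rows downward; lengths in mm; the calibration is good to about 2 mm. A picture is of the moment at which its call begins. There is no depth.
- env.job_done(): hands the job in; it is judged then, once.
Trained networks look in a picture, given as the dict that the camera call returned (one of the last four; its "shot" number tells which), for a name from the list of things; names that differ only in an ending like _2 or _b are one class to them, and where a whole thing is asked for, a point or a joint stands for the part that bears it (a point fixed in the world has none). Each returns a list of dicts, best first, with "score" (0 to 1); they miss things now and then, are a little off and sometimes report something else, mostly with a low value. They report only what shows in the picture. A call takes as long as a camera call.
- viewer.boxes_of(name, picture): "location" ([column, row] in pixels, amid what is visible of it).
- viewer.pinpoint(name, picture): "location" ([column, row] in pixels: a listed point, or the origin of a listed thing).
The state is a dict: "time_s": time; "qpos": joint angles; "qvel": joint speeds; "effort": joint torques, N m; "ee_pos": TCP position; "ee_rot": TCP orientation; "force": force on the tool from outside, world axes, zero at the start; "torque": the same for the moment, N m; "gripper_width": finger opening in mm; "gripper_force": force on a finger pad.
Only numpy, scipy, OpenCV 4.12 (cv2) and the standard library are available. Lean on these libraries where they do the work, as an engineer would, in place of code of your own. Each camera call takes 0.05 s, during which the arm holds its last target. There are 200 camera calls.

## Working session

There is one attempt and no reset: what is moved stays moved. The work goes in short steps, Python scripts to look and compute and a tool call to move; the robot and the scene stay as the last step left them, time stands still between calls to the robot, and variables do not carry over. Pictures are saved under pics/ and viewed, at most 10 in all, crops included, and the job is handed in when it is done.

Besides the shell and the picture viewer there is one more tool, called after "Request:" as name(argument=value, ...) on one line, values as JSON. step_arm: Moves the arm, as the interface text tells. Its arguments: {"type":"object","properties":{"plan":{"type":"array","items":{"type":"number"}},"hand":{"type":"number"},"newtons":{"type":"number"}},"required":["plan"]}

```bash
mkdir -p pics
cat > h.py <<'E'
import numpy as np, cv2
from scipy.spatial.transform import Rotation as R
from workcell import sensors, viewer, env
def ray(p,uv):
    x=(uv[0]-p["cx"])/p["fx"]; y=(uv[1]-p["cy"])/p["fy"]
    d=np.array([x,y]); u=d.copy()
    for _ in range(20): u=d/(1+p["k1"]*(u@u))
    a=np.array(p["attitude"])
    M=a if a.shape==(3,3) else R.from_euler('xyz',a,degrees=True).as_matrix()
    return np.array(p["position"]),M@np.array([u[0],u[1],1])
def w(p,uv,z=0):
    o,d=ray(p,uv); return (o+d*(z-o[2])/d[2])[:2]
def px(p,P):
    a=np.array(p["attitude"]); M=R.from_euler('xyz',a,degrees=True).as_matrix()
    c=M.T@(np.array(P,float)-p["position"]); u=c[:2]/c[2]; u=u*(1+p["k1"]*(u@u))
    return u*[p["fx"],p["fy"]]+[p["cx"],p["cy"]]
E
python3 - <<'E'
from h import *
np.set_printoptions(precision=1,suppress=True)
for n in("top","side"):
    p=viewer.grab_frame(n); cv2.imwrite(f"pics/{n}0.png",p["img"][:,:,::-1])
    print(n,p["position"],p["attitude"],p["k1"],p["fx"])
    for o,z in(("paddle_a",0),("counter",0),("glass_cup",0),("pan_lid",0),("topping_jar",0),("scoop_0",0)):
        for f in("boxes_of","pinpoint"):
            for r in getattr(viewer,f)(o,p):
                print(o,f,round(r["score"],2),np.array(r["location"]),w(p,r["location"],z))
print(sensors.state())
E
```

```text
top [384.3  44.4 918.1] [-170.3   -0.4  -91.1] 0.03427903959753676 425.98723791958713
paddle_a boxes_of 0.86 [372.1 197.7] [ 563.3 -159.9]
paddle_a boxes_of 0.8 [311.1 205.6] [548.1 -25.4]
paddle_a boxes_of 0.76 [201.3 221.6] [517.2 214. ]
paddle_a pinpoint 0.76 [312.6 201.8] [556.5 -29. ]
paddle_a pinpoint 0.52 [203.9 221.4] [517.5 208.4]
paddle_a pinpoint 0.52 [372.9 197.8] [ 563.1 -161.7]
paddle_a pinpoint 0.39 [257.7 210.6] [539.1  91.6]
counter boxes_of 0.63 [290.  250.8] [450.2  22.9]
counter pinpoint 0.77 [259.3 212.1] [535.8  88.1]
glass_cup boxes_of 0.77 [138.3 212.8] [539.  350.3]
glass_cup pinpoint 0.85 [143.1 217.1] [529.4 339.6]
pan_lid boxes_of 0.64 [145.6 287.5] [379.3 328.7]
pan_lid pinpoint 0.84 [148.6 289.6] [374.8 322.3]
topping_jar boxes_of 0.92 [358.3 145.9] [ 682.1 -135.3]
topping_jar pinpoint 0.92 [356.  150.4] [ 671.8 -129.7]
topping_jar pinpoint 0.72 [315.7 204.1] [551.3 -35.6]
scoop_0 boxes_of 0.89 [276.3  69.7] [867.9  45.5]
scoop_0 boxes_of 0.89 [345.1  68.1] [ 869.2 -113.5]
scoop_0 boxes_of 0.71 [310.2  71.9] [861.3 -32.6]
scoop_0 pinpoint 0.97 [281.1 126
[... 870 characters left out ...]
]
topping_jar pinpoint 0.88 [372.9 247.1] [ 677.5 -112.5]
scoop_0 boxes_of 0.89 [384.4 197.4] [853.8  57.7]
scoop_0 boxes_of 0.87 [429.7 229.2] [ 844.1 -117.9]
scoop_0 boxes_of 0.82 [409.5 211.6] [860.  -31.1]
scoop_0 pinpoint 0.88 [388. 244.] [ 715.5 -119.2]
scoop_0 pinpoint 0.71 [364.5 229.5] [707.8 -44. ]
{'time_s': 1.3, 'qpos': array([65.8, 18.3, 89.6,  0. , 72. , -1.1]), 'qvel': array([-0. , -0. ,  0.1, -0. ,  0. ,  0.2]), 'effort': array([ -0. , -41.2, -23.2,   0.1,   0. ,  -0. ]), 'ee_pos': array([225.4, 529. , 228. ]), 'ee_rot': array([180. ,   0. , 156.9]), 'force': array([ 1.1,  0.1, -0.4]), 'torque': array([-0.,  0., -0.]), 'gripper_force': 0.0, 'gripper_width': 91.39646177962867}
```

View pics/top0.png

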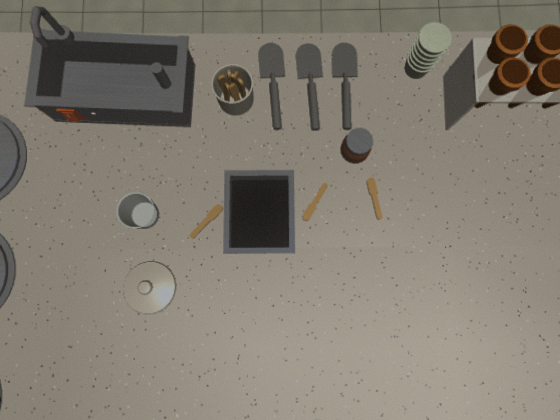

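View pics/side0.png

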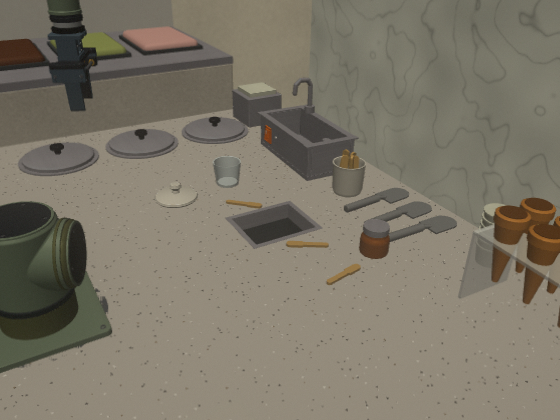

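The top view shows the chute at about (259,212). Paddle A is at (206,221), diagonal, with the cup at (137,210) and the lid at (149,288) beyond it. Paddle B is at (315,202) and paddle C at (375,198), with the jar at (357,146). The side view agrees. Next I'll measure outlines.

Run:
```python
from h import *
np.set_printoptions(precision=1,suppress=True)
for n,cs in(("top",((206,221),(315,202),(375,198))),("side",((244,204),(307,243),(344,275)))):
    p=viewer.grab_frame(n); im=p["img"]; hsv=cv2.cvtColor(im,cv2.COLOR_RGB2HSV)
    m=((hsv[:,:,1]>110)&(hsv[:,:,0]<25)).astype(np.uint8)
    N,L,S,C=cv2.connectedComponentsWithStats(m)
    for c in cs:
        i=[k for k in range(1,N) if S[k,4]>40 and np.hypot(*(C[k]-c))<15]
        if not i: print(n,c,"none"); continue
        ys,xs=np.where(L==i[0]); W=np.array([w(p,q,5) for q in zip(xs,ys)])
        r=cv2.minAreaRect(W.astype(np.float32)); b=W-W.mean(0); d=np.linalg.svd(b,full_matrices=0)[2][0]
        t=b@d; s=b@[-d[1],d[0]]
        wid=[s[(t<t.min()+25)].std(),s[t>t.max()-25].std()]
        if wid[0]>wid[1]: d=-d; t=-t
        head=W.mean(0)+d*t.max(); print(n,c,"ctr",r[0],"size",r[1],"yaw",np.degrees(np.arctan2(d[1],d[0])),"head",head,"tail",W.mean(0)+d*t.min(),"com",head-42*d,wid)
    if n=="top":
        for q in((224,171),(294,170),(295,252),(224,253)): print("collar",w(p,q))
```

```text
top (206, 221) ctr (518.3536987304688, 204.36972045898438) size (15.640816688537598, 92.03193664550781) yaw -43.33731648997873 head [551.4 172.3] tail [484.4 235.5] com [520.8 201.1] [np.float64(4.764602086041327), np.float64(3.0790613036401577)]
top (315, 202) ctr (556.7151489257812, -33.55427551269531) size (15.639336585998535, 91.8944091796875) yaw 148.07862732248307 head [517.7  -9.2] tail [595.7 -57.8] com [553.4 -31.4] [np.float64(2.8488694410542816), np.float64(4.344730930264606)]
top (375, 198) ctr (561.9293212890625, -163.91192626953125) size (91.39417266845703, 16.089702606201172) yaw 10.37933838233619 head [ 606.9 -155.8] tail [ 517.  -172.2] com [ 565.6 -163.3] [np.float64(4.559506034573401), np.float64(2.961926640106389)]
collar [629.5 165.3]
collar [629.1  10.1]
collar [447.5  12.3]
collar [448.3 164.6]
side (244, 204) ctr (512.5185546875, 200.23635864257812) size (24.092670440673828, 92.0760498046875) yaw -44.47755073289148 head [544.8 167.5] tail [479.1 232. ] com [514.8 196.9] [np.float64(5.3004236511551825), np.float64(6.9221996519700255)]
side (307, 243) ctr (552.212158203125, -34.8288459777832) size (20.312864303588867, 89.99810028076172) yaw 148.03271072740046 head [513.3 -12.5] tail [589.4 -60. ] com [548.9 -34.7] [np.float64(6.83822464546416), np.float64(5.0372142812653635)]
side (344, 275) ctr (555.7013549804688, -166.39585876464844) size (96.77013397216797, 19.772541046142578) yaw 11.178360027938034 head [ 603.1 -156.5] tail [ 508.2 -175.2] com [ 561.9 -164.6] [np.float64(5.431750985106124), np.float64(4.132842558308028)]
```

Positions from the two cameras agree:

| Item | Position |
|---|---|
| Chute | about (538,88) |
| A | (518,199), yaw -44° |
| B | (552,-32), line yaw -32° |
| C | (564,-164), line yaw 10° |

The cup edge is near y = 307. I'll write a small calculator for the moves.

```bash
cat > plan.py <<'E'
from h import *
import sys
# usage: plan.py x y z yaw n : rows from the measured pose (tool down)
x,y,z,yaw,n=map(float,sys.argv[1:6]); n=int(n)
s=sensors.state(); P=np.array(s["ee_pos"]); a=s["ee_rot"][2]
dyaw=(yaw-a+180)%360-180
print("from",P.round(1),np.round(s["ee_rot"],1),"t",s["time_s"])
d=(np.array([x,y,z])-P)/n
for i in range(n):
    t=np.radians(a+dyaw*i/n); X=np.array([np.cos(t),np.sin(t),0]); Y=np.array([np.sin(t),-np.cos(t),0])
    print([round(float(v),2) for v in(d@X/10,d@Y/10,-d[2]/10)]+[0,0,round(float(-np.radians(dyaw)/n),3)])
E
python3 plan.py 505 268 100 100 11
```

```text
from [225.4 529.  228. ] [180.   -0.  156.9] t 1.4
[-3.27, -1.19, 1.16, 0, 0, 0.09]
[-3.36, -0.89, 1.16, 0, 0, 0.09]
[-3.43, -0.58, 1.16, 0, 0, 0.09]
[-3.47, -0.27, 1.16, 0, 0, 0.09]
[-3.48, 0.05, 1.16, 0, 0, 0.09]
[-3.46, 0.36, 1.16, 0, 0, 0.09]
[-3.41, 0.67, 1.16, 0, 0, 0.09]
[-3.34, 0.97, 1.16, 0, 0, 0.09]
[-3.24, 1.27, 1.16, 0, 0, 0.09]
[-3.11, 1.56, 1.16, 0, 0, 0.09]
[-2.96, 1.83, 1.16, 0, 0, 0.09]
```

Request:
step_arm(plan=[-3.27,-1.19,1.0,0,0,0.09,-3.36,-0.89,1.0,0,0,0.09,-3.43,-0.58,1.0,0,0,0.09,-3.47,-0.27,1.0,0,0,0.09,-3.48,0.05,1.0,0,0,0.09], hand=3.0)

```text
time_s: 1.82
ee_pos: [353.5, 409.2, 177.7]
ee_rot: [180.0, -0.0, 130.9]
force: [0.2, -0.1, 0.3]
gripper_width: 60.6
gripper_force: 0.0
```

Request:
step_arm(plan=[-3.46,0.36,1.0,0,0,0.09,-3.41,0.67,1.0,0,0,0.09,-3.34,0.97,1.0,0,0,0.09,-3.24,1.27,1.0,0,0,0.09,-3.11,1.56,1.0,0,0,0.09])

```text
time_s: 2.23
ee_pos: [481.1, 290.7, 127.7]
ee_rot: [180.0, -0.0, 105.1]
force: [0.3, -0.3, 0.3]
gripper_width: 30.5
gripper_force: 0.0
```

Request:
step_arm(plan=[-2.96,1.83,1.0,0,0,0.09,0,0,0,0,0,0,0,0,0,0,0,0])

```text
time_s: 2.48
ee_pos: [506.1, 266.9, 117.2]
ee_rot: [-179.9, 0.0, 100.0]
force: [-0.4, 1.5, -0.0]
gripper_width: 29.8
gripper_force: 0.0
```

```bash
python3 plan.py 505 268 16 100 5
```

```text
from [506.1 266.9 117.2] [-179.9    0.   100. ] t 2.4833
[0.02, -0.02, 2.02, 0, 0, 0.0]
[0.02, -0.02, 2.02, 0, 0, 0.0]
[0.02, -0.02, 2.02, 0, 0, 0.0]
[0.02, -0.02, 2.02, 0, 0, 0.0]
[0.02, -0.02, 2.02, 0, 0, 0.0]
```

Request:
step_arm(plan=[0,0,3.0,0,0,0,0,0,3.0,0,0,0,0,0,2.5,0,0,0,0,0,1.3,0,0,0,0,0,0.3,0,0,0])

```text
time_s: 2.9
ee_pos: [502.9, 268.6, 14.8]
ee_rot: [-179.7, 0.1, 100.3]
force: [-0.7, -0.0, -0.2]
gripper_width: 30.1
gripper_force: 0.0
```

Request:
step_arm(plan=[-0.8,0,0,0,0,0,-0.8,0,0,0,0,0,-0.8,0,0,0,0,0,-0.8,0,0,0,0,0,-0.8,0,0,0,0,0])

```text
time_s: 3.32
ee_pos: [513.2, 228.1, 18.1]
ee_rot: [179.9, -0.0, 100.2]
force: [-0.7, 0.5, 0.1]
gripper_width: 30.0
gripper_force: 0.0
```

Run:
```python
from h import *
p=viewer.grab_frame("top"); im=p["img"][120:300,110:410,::-1]
q=viewer.grab_frame("side"); j=q["img"][150:290,160:420,::-1]
a=cv2.resize(im,(600,360)); b=cv2.resize(j,(440,237)); 
o=np.zeros((600,600,3),np.uint8); o[:360]=a; o[360:597,:440]=b
cv2.imwrite("pics/c1.png",o); print(sensors.state()["ee_pos"])
```

```text
[513.00227748 227.45640731  17.6101471 ]
```

View pics/c1.png

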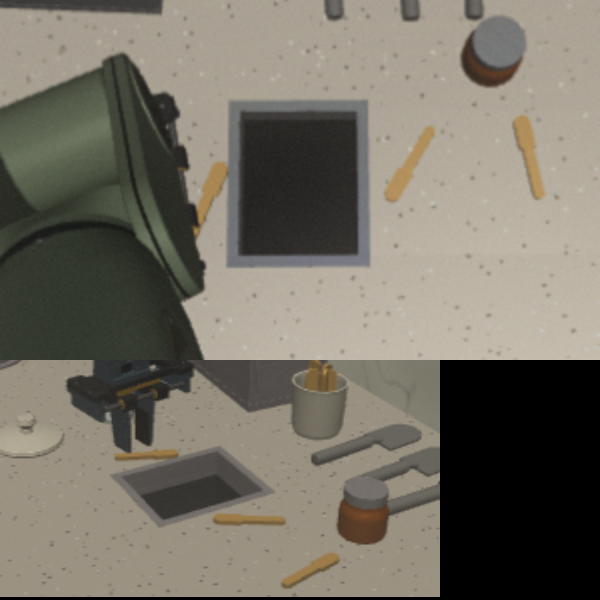

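The crop shows A, at about (208,195) in it, turning square to the chute ahead of the fingers; B and C haven't moved. I'll keep sweeping.

Request:
step_arm(plan=[-1,0,0.1,0,0,0,-1,0,0.05,0,0,0,-1,0,0,0,0,0,-1,0,0,0,0,0,-1,0,0,0,0,0])

```text
time_s: 3.83
ee_pos: [521.5, 178.5, 15.4]
ee_rot: [-180.0, -0.0, 100.2]
force: [-0.0, 0.6, -1.0]
gripper_width: 30.1
gripper_force: 0.0
```

Run:
```python
from h import *
np.set_printoptions(precision=1,suppress=True)
q=viewer.grab_frame("side"); j=q["img"][170:290,200:400,::-1]
cv2.imwrite("pics/c2.png",cv2.resize(j,(800,480))); print(sensors.state()["ee_pos"])
for n in("top","side"):
    p=q if n=="side" else viewer.grab_frame(n)
    for r in viewer.pinpoint("paddle_a",p): print(n,round(r["score"],2),w(p,r["location"]))
```

```text
[521.7 177.   15.4]
top 0.75 [ 565.9 -167.1]
top 0.57 [552.4 -37. ]
side 0.77 [558.5 -21.2]
side 0.67 [522.8 146.4]
side 0.6 [ 565.4 -162.7]
```

View pics/c2.png

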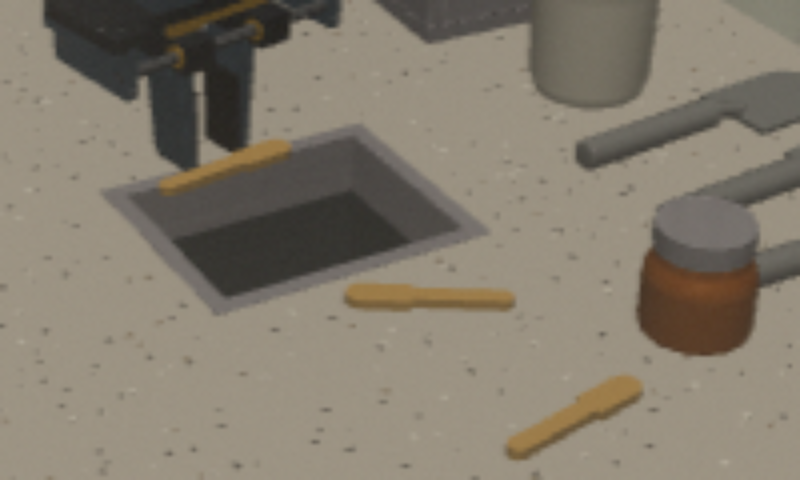

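A, from (165,185) to (285,150) in the crop, straddles the edge squarely. I'll push it over.

Request:
step_arm(plan=[-1.2,0,0,0,0,0,-1.2,0,0,0,0,0,-1.2,0,0,0,0,0,-0.8,0,0,0,0,0,0,0,0,0,0,0])

```text
time_s: 4.45
ee_pos: [529.4, 134.5, 15.4]
ee_rot: [-180.0, 0.0, 100.1]
force: [-0.2, -0.1, -0.2]
gripper_width: 30.3
gripper_force: 0.0
```

```bash
python3 - <<'E'
from h import *
np.set_printoptions(precision=1,suppress=True)
for n in("top","side"):
    p=viewer.grab_frame(n)
    for r in viewer.pinpoint("paddle_a",p): print(n,round(r["score"],2),np.array(r["location"]),w(p,r["location"]))
j=p["img"][170:290,200:400,::-1]
cv2.imwrite("pics/c3.png",cv2.resize(j,(800,480)))
E
python3 plan.py 559 -92 66 97 8
```

```text
top 0.83 [313.6 202.4] [555.1 -31.1]
top 0.65 [372.7 197. ] [ 564.9 -161.3]
side 0.81 [304.2 243.6] [550.7 -25.9]
side 0.61 [343.6 274.5] [ 559.3 -163.2]
from [529.2 136.5  15.5] [180.   -0.  100.2] t 4.65
[-2.88, -0.14, -0.63, 0, 0, 0.007]
[-2.88, -0.12, -0.63, 0, 0, 0.007]
[-2.88, -0.1, -0.63, 0, 0, 0.007]
[-2.88, -0.08, -0.63, 0, 0, 0.007]
[-2.88, -0.06, -0.63, 0, 0, 0.007]
[-2.88, -0.04, -0.63, 0, 0, 0.007]
[-2.88, -0.02, -0.63, 0, 0, 0.007]
[-2.88, 0.0, -0.63, 0, 0, 0.007]
```

View pics/c3.png

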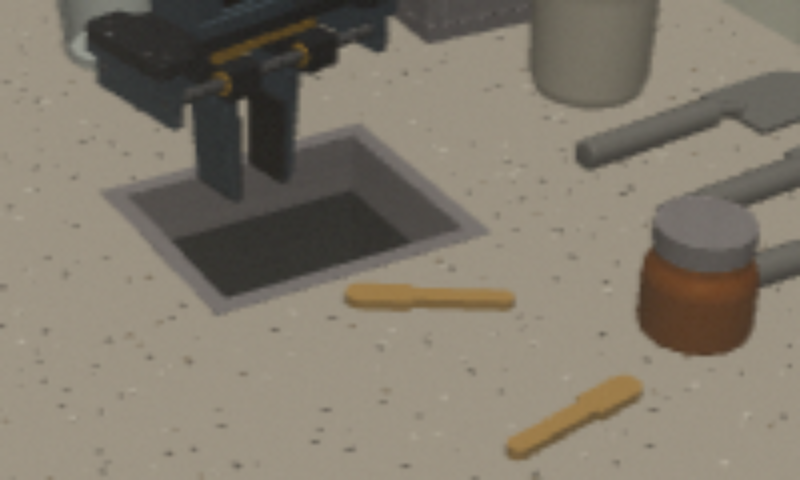

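A has dropped down the chute, and B and C are unmoved. I'll lift, cross over and come down behind B.

Request:
step_arm(plan=[0,0,-3,0,0,0,-2,-0.14,-3,0,0,0.014,-3,-0.12,-1,0,0,0.014,-3,-0.1,0,0,0,0.014,-3,-0.08,0,0,0,0.014])

```text
time_s: 5.07
ee_pos: [542.6, 26.7, 86.8]
ee_rot: [179.8, 0.0, 97.1]
force: [-0.5, -0.3, -0.4]
gripper_width: 30.1
gripper_force: 0.0
```

Request:
step_arm(plan=[-3,-0.06,0,0,0,0,-3,-0.04,0,0,0,0,-3,-0.02,0,0,0,0,-3,0,0,0,0,0,0,0,0,0,0,0])

```text
time_s: 5.48
ee_pos: [556.3, -96.3, 85.6]
ee_rot: [179.9, 0.1, 96.8]
force: [0.1, -0.7, 1.3]
gripper_width: 30.3
gripper_force: 0.0
```

```bash
python3 plan.py 559 -91 16 97 4
```

```text
from [556.3 -96.3  85.6] [1.799e+02 1.000e-01 9.680e+01] t 5.4833
[0.12, 0.08, 1.74, 0, 0, -0.001]
[0.12, 0.08, 1.74, 0, 0, -0.001]
[0.12, 0.08, 1.74, 0, 0, -0.001]
[0.12, 0.08, 1.74, 0, 0, -0.001]
```

Request:
step_arm(plan=[0.1,0.1,2.5,0,0,0,0.1,0.1,2.5,0,0,0,0.1,0.1,1.5,0,0,0,0,0,0.45,0,0,0,0,0,0,0,0,0])

```text
time_s: 5.9
ee_pos: [557.1, -87.9, 15.4]
ee_rot: [-179.9, -0.1, 97.0]
force: [0.6, 0.1, -0.1]
gripper_width: 30.0
gripper_force: 0.0
```

Request:
step_arm(plan=[1,0,0,0,0,0,1,0,0,0,0,0,1,0,0,0,0,0,1,0,0,0,0,0,1,0,0,0,0,0])

```text
time_s: 6.32
ee_pos: [551.7, -37.8, 16.3]
ee_rot: [180.0, -0.0, 97.0]
force: [-0.0, -0.6, 0.2]
gripper_width: 29.9
gripper_force: 0.0
```

Request:
step_arm(plan=[1,0,0,0,0,0,1,0,0,0,0,0,1,0,0,0,0,0,0,0,0,0,0,0])

```text
time_s: 6.65
ee_pos: [547.7, -7.6, 15.9]
ee_rot: [-180.0, -0.0, 97.1]
force: [-0.1, 0.4, 0.3]
gripper_width: 30.1
gripper_force: 0.0
```

Run:
```python
from h import *
np.set_printoptions(precision=1,suppress=True)
for n in("top","side"):
    p=viewer.grab_frame(n)
    for r in viewer.pinpoint("paddle_a",p): print(n,round(r["score"],2),np.array(r["location"]),w(p,r["location"]))
j=p["img"][170:290,200:400,::-1]
cv2.imwrite("pics/c4.png",cv2.resize(j,(800,480)))
print(sensors.state()["ee_pos"])
```

```text
top 0.51 [247.8 214.9] [530.  113.2]
top 0.22 [344.6 130.4] [ 719.  -106.1]
side 0.67 [289.8 235. ] [541.1  20.8]
side 0.59 [344.5 275.4] [ 559.1 -166.6]
[548.3  -9.7  15.9]
```

View pics/c4.png

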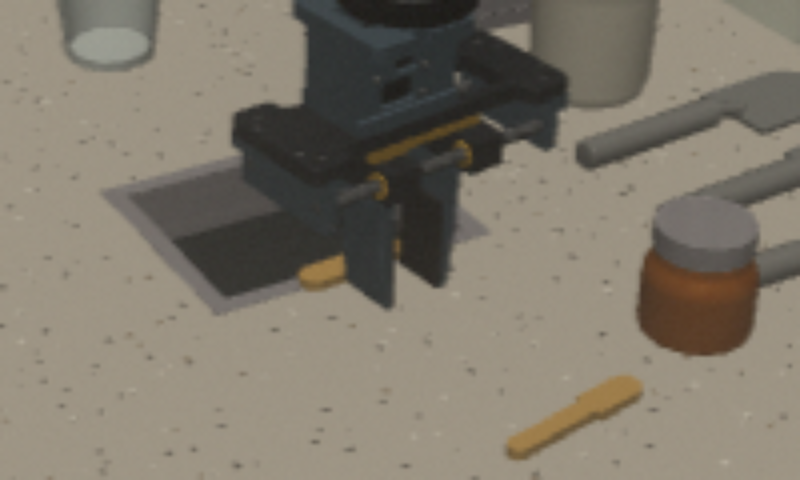

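B, whose head is at (320,272) in the crop, is square on the collar in front of the fingers. I'll push it over, then go behind C.

Request:
step_arm(plan=[1.2,0,0,0,0,0,1.2,0,0,0,0,0,1.2,0,0,0,0,0,1.2,0,0,0,0,0,0,0,0,0,0,0])

```text
time_s: 7.27
ee_pos: [541.8, 40.6, 15.9]
ee_rot: [-180.0, -0.0, 97.1]
force: [-0.3, 0.2, 0.8]
gripper_width: 29.6
gripper_force: 0.0
```

```bash
python3 - <<'E'
from h import *
np.set_printoptions(precision=1,suppress=True)
p=viewer.grab_frame("side")
for r in viewer.pinpoint("paddle_a",p): print(round(r["score"],2),np.array(r["location"]),w(p,r["location"]))
j=p["img"][170:290,200:400,::-1]
cv2.imwrite("pics/c5.png",cv2.resize(j,(800,480)))
E
python3 plan.py 568 -203 86 97 8
```

```text
0.61 [346.9 276.7] [ 560.8 -172.6]
from [542.2  39.   16. ] [180.    0.   97.1] t 7.3667
[-3.04, -0.05, -0.88, 0, 0, 0.0]
[-3.04, -0.05, -0.88, 0, 0, 0.0]
[-3.04, -0.05, -0.88, 0, 0, 0.0]
[-3.04, -0.05, -0.88, 0, 0, 0.0]
[-3.04, -0.05, -0.88, 0, 0, 0.0]
[-3.04, -0.05, -0.88, 0, 0, 0.0]
[-3.04, -0.05, -0.88, 0, 0, 0.0]
[-3.04, -0.05, -0.88, 0, 0, 0.0]
```

View pics/c5.png

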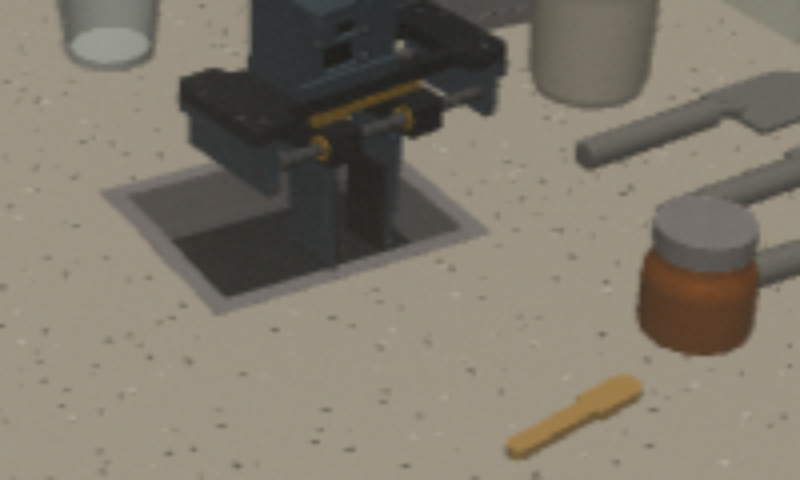

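B has dropped too. I'll move behind C.

Request:
step_arm(plan=[0,0,-3,0,0,0,-2,-0.05,-3,0,0,0,-3,-0.05,-1,0,0,0,-3,-0.05,0,0,0,0,-3,-0.05,0,0,0,0])

```text
time_s: 7.78
ee_pos: [554.5, -72.7, 87.3]
ee_rot: [179.8, 0.1, 97.0]
force: [-0.4, 0.8, -0.4]
gripper_width: 29.8
gripper_force: 0.0
```

Request:
step_arm(plan=[-3,-0.05,0,0,0,0,-3,-0.05,0,0,0,0,-3,-0.05,0,0,0,0,-3,-0.05,0,0,0,0,-1.3,0,0,0,0,0])

```text
time_s: 8.2
ee_pos: [568.2, -207.4, 86.0]
ee_rot: [179.9, 0.1, 96.8]
force: [0.3, -0.7, 1.1]
gripper_width: 30.0
gripper_force: 0.0
```

```bash
python3 plan.py 568 -203 16 97 4
```

```text
from [ 568.2 -207.4   86. ] [1.799e+02 1.000e-01 9.680e+01] t 8.2
[0.11, 0.01, 1.75, 0, 0, -0.001]
[0.11, 0.01, 1.75, 0, 0, -0.001]
[0.11, 0.01, 1.75, 0, 0, -0.001]
[0.11, 0.01, 1.75, 0, 0, -0.001]
```

Request:
step_arm(plan=[0,0,2.5,0,0,0,0,0,2.5,0,0,0,0,0,1.5,0,0,0,0,0,0.5,0,0,0,0,0,0,0,0,0])

```text
time_s: 8.62
ee_pos: [566.9, -203.1, 15.4]
ee_rot: [-179.9, -0.1, 97.0]
force: [-0.5, -1.0, -0.0]
gripper_width: 30.1
gripper_force: 0.0
```

Request:
step_arm(plan=[1,0,0,0,0,0,1,0,0,0,0,0,1,0,0,0,0,0,1,0,0,0,0,0,1,0,0,0,0,0])

```text
time_s: 9.03
ee_pos: [561.7, -152.4, 16.2]
ee_rot: [180.0, -0.0, 97.0]
force: [-0.4, -0.5, 0.7]
gripper_width: 29.8
gripper_force: 0.1
```

Request:
step_arm(plan=[1,0,0,0,0,0,1,0,0,0,0,0,1,0,0,0,0,0,1,0,0,0,0,0,1,0,0,0,0,0])

```text
time_s: 9.45
ee_pos: [555.6, -103.3, 15.9]
ee_rot: [180.0, -0.0, 97.0]
force: [0.6, 0.3, -0.1]
gripper_width: 29.9
gripper_force: 0.1
```

Run:
```python
from h import *
np.set_printoptions(precision=1,suppress=True)
for n in("top","side"):
    p=viewer.grab_frame(n)
    for r in viewer.pinpoint("paddle_a",p): print(n,round(r["score"],2),np.array(r["location"]),w(p,r["location"]))
j=p["img"][170:290,200:400,::-1]
cv2.imwrite("pics/c6.png",cv2.resize(j,(800,480)))
print(sensors.state()["ee_pos"])
```

```text
top 0.75 [251.7 215.5] [528.5 104.7]
top 0.75 [335.2 203.1] [552.7 -78.4]
top 0.64 [271.3 221.4] [514.8  62.2]
side 0.61 [317.  258.4] [543.6 -88.2]
[ 555.8 -104.1   16. ]
```

View pics/c6.png

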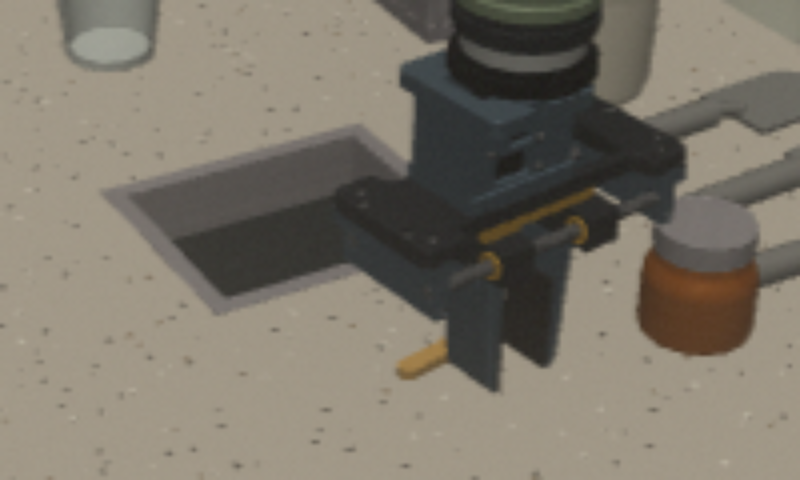

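C's tail is at (410,368) in the crop. It sits square against both fingers, and the jar is clear. I'll continue.

Request:
step_arm(plan=[1,0,0,0,0,0,1,0,0,0,0,0,1,0,0,0,0,0,1,0,0,0,0,0,1,0,0,0,0,0])

```text
time_s: 10.07
ee_pos: [549.4, -53.5, 15.9]
ee_rot: [-180.0, -0.0, 97.0]
force: [0.6, -0.1, 0.2]
gripper_width: 29.6
gripper_force: 0.0
```

Request:
step_arm(plan=[1,0,0,0,0,0,1,0,0,0,0,0,1,0,0,0,0,0,1,0,0,0,0,0,1,0,0,0,0,0])

```text
time_s: 10.48
ee_pos: [543.4, -4.0, 15.9]
ee_rot: [180.0, -0.0, 97.0]
force: [-0.1, 0.7, 0.9]
gripper_width: 30.0
gripper_force: 0.0
```

Request:
step_arm(plan=[1.2,0,0,0,0,0,1.2,0,0,0,0,0,1.2,0,0,0,0,0,1.2,0,0,0,0,0,0,0,0,0,0,0])

```text
time_s: 10.9
ee_pos: [537.3, 44.8, 15.9]
ee_rot: [-180.0, -0.0, 97.1]
force: [-0.0, 0.4, 0.6]
gripper_width: 30.0
gripper_force: 0.0
```

Request:
step_arm(plan=[0,0,-3,0,0,0,0,0,-4,0,0,0,0,0,-4,0,0,0,0,0,-4,0,0,0,0,0,-3,0,0,0])

```text
time_s: 11.32
ee_pos: [538.4, 42.5, 199.5]
ee_rot: [179.8, 0.0, 97.0]
force: [1.1, -0.2, 0.6]
gripper_width: 30.2
gripper_force: 0.0
```

Request:
step_arm(plan=[-4,0,0,0,0,0,-4,0,0,0,0,0,-4,0,0,0,0,0,-4,0,0,0,0,0,-4,0,0,0,0,0])

```text
time_s: 11.73
ee_pos: [561.9, -157.8, 196.1]
ee_rot: [180.0, 0.0, 97.0]
force: [0.9, 0.4, 0.2]
gripper_width: 30.2
gripper_force: 0.0
```

Run:
```python
from h import *
np.set_printoptions(precision=1,suppress=True)
o=[]
for n in("top","side"):
    p=viewer.grab_frame(n)
    for k in("paddle_a","glass_cup","pan_lid","topping_jar"):
        for r in viewer.pinpoint(k,p): print(n,k,round(r["score"],2),np.array(r["location"]),w(p,r["location"]))
    o.append(cv2.resize(p["img"][:,:,::-1],(400,300)) if 0 else p["img"][60:310,110:490,::-1])
cv2.imwrite("pics/f.png",np.vstack(o))
```

```text
top paddle_a 0.77 [272.5 220.1] [517.6  59.6]
top paddle_a 0.56 [279.  228.4] [499.1  45.7]
top paddle_a 0.51 [250.7 216.1] [527.3 106.9]
top paddle_a 0.18 [314.9 132.8] [714.6 -39. ]
top glass_cup 0.73 [148.4 213.9] [536.2 328.5]
top pan_lid 0.97 [145.9 289.6] [374.9 327.9]
top pan_lid 0.44 [344.1 130.7] [ 718.3 -105. ]
top topping_jar 0.66 [356.7 151.4] [ 669.4 -131.1]
side glass_cup 0.69 [224.3 181.2] [526.7 344.7]
side pan_lid 0.81 [176.3 197.8] [377.2 317.1]
side topping_jar 0.97 [374.8 248.1] [ 678.7 -117.7]
```

View pics/f.png

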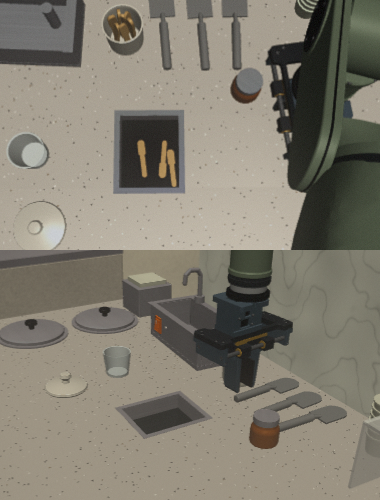

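All three paddles show inside the chute, at (142,158), (162,160) and (172,167) in the crop. The cup, lid, jar and scoops are where they were.

```bash
python3 -c "
from workcell import env
print(env.job_done())"
```

```text
the job is handed in; nothing more can be done
None
```

All three paddles were swept over the chute's edge and dropped down it. The cup, lid, jar and scoops were left where they were, and the job is handed in at about 12 s on the robot's clock.

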